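# Date-stamp the green-capped jar with the two-stage counter stamp

## Task

Date-stamp the jar under the green-knobbed stamp: press the green knob down to its halfway stop and pause there for about a second so the die is inked, then press it fully down for a moment to print, and let it spring back up. Leave the jar standing in its nest and do not press the yellow-knobbed stamp.

Things in the scene. Friction and masses are not known exactly. Their poses are not given: they have to be found in the camera images.
- green_top (a point): centre of the top of the green mushroom knob, 52 mm across (nearly flat over the middle 44 mm) and 16 mm thick; 200 mm above the counter at rest, moving straight down with the knob; z axis up. Its stamp is fixed: grey base 120 x 130 mm, two steel posts, grey crosshead 70 x 130 mm with its top 150 mm above the counter. It may be turned a little about the vertical
- green_first (a joint): light first part of the green knob's stroke, in m: 0 up, 0.016 at the halfway stop (knob top then 184 mm above the counter). It starts to move at about 2 N and reaches the halfway stop at about 4 N
- green_second (a joint): stiff second part of the green knob's stroke, in m, added to the first: 0 until the knob is pushed past the halfway stop, 0.014 fully down (knob top then 170 mm above the counter). It starts to move only at about 9 N and is fully down at about 13 N. Both parts spring back to 0 when let go
- green_jar_mid (a point): centre, half-way up, of the loose white jar with a green cap, 57 mm across and 62 mm high, standing upright in the round nest of the green stamp, straight under the knob; its z axis is the jar's axis. It is not to be handled
- yellow_first (a joint): first part of the stroke of the mustard-yellow knob, in m: 0 up, 0.016 at its halfway stop; it must stay up. Its stamp is like the green one, 200 mm or more from it centre to centre, with a yellow-capped jar. A mustard tub (130 mm high), a low tub with a pink lid and a brass pan stand about too, lower than the knobs
Things that resemble listed ones, but are neither listed nor needed, are in the scene too. What is shaped like the part that bears green_top but turquoise is not meant. What is shaped like the part that bears yellow_first but purple is not meant.

How it is judged:
On the way, in this order (a step that is already met when the one before it is completed fails the run):
1. the green knob rests at its halfway stop (first part over 12 mm, second part under 5 mm, still) for 0.5 s (value of joint green_first above 0.012 m and value of joint green_second below 0.005 m and velocity of joint green_first between -0.006 and 0.006 m/s and velocity of joint green_second between -0.006 and 0.006 m/s), for 0.5 s.
2. the green knob is then pressed fully down (first part over 14 mm, second part over 11 mm) for 0.1 s (value of joint green_first above 0.014 m and value of joint green_second above 0.011 m), for 0.1 s.
At the end, for the whole second after the job is handed in: The green knob is let go and sprung fully back up (both parts of its stroke within 2 mm of 0), the green-capped jar stands upright (within 10 degrees) in its nest within 12 mm of the knob's axis, and the yellow knob is up (within 2 mm) (value of joint each of green_first, green_second, yellow_first below 0.002 m and horizontal distance between green_jar_mid and green_top below 0.012 m and height (world z) of green_jar_mid below 0.055 m and angle between green_jar_mid's own z axis and vertical below 0.17 rad); the robot touches nothing.
It fails at once if the yellow knob is pressed (by more than 5 mm) (value of joint yellow_first above 0.005 m).
It also fails if it takes over 32 s, if anything falls off the work surface, if the arm or the gripper's body presses on something with over 40 N, if the wrist force passes 120 N, or if a joint passes its speed limit or range.

## Robot

A 7-joint arm with a two-finger parallel gripper is mounted at the origin on the work surface. World frame = base frame: x ahead of the robot, y to its left, z up, the work surface at z = 0. Lengths are in m, angles in rad, forces in N, time in s.
With the tool pointing down it reaches from about 0.425 to 0.95 m from the base axis. Payload 4.7 kg.
Tool frame: the origin (TCP) lies on the centre line of the jaws, within the pads' length; the fingertips stand 14 mm ahead of it and the grasp point (between the pads) lies 5 mm behind it (arm.nose_length is the distance from the TCP to the fingertips, in m); z points along the fingers, y is the direction in which the jaws open and shut (so a half turn about z gives the same grasp; the last joint's range is limited). The gripper opens to 85 mm and grips with 20 to 120 N. Pads are 22 mm wide; open, the fingers measure 114 mm over their backs; the gripper's body (76 mm by 85 mm) begins 54 mm behind the grasp point. The pads swing forward as they close: fully open they stand 13 mm farther back than shut.
Start: joints at [-1.231, 0.469, -0.049, 1.532, 0.024, 1.141, -0.082], TCP at [0.243, 0.63, 0.245] pointing down, gripper open.
Joint ranges: [-2.59, 2.59], [-0.33, 1.99], [-1.39, 1.29], [0.1, 2.45], [-1.04, 4.18], [0.21, 1.99], [-2.66, 2.66]. Speed limits (rad/s): [2.57, 2.57, 3.14, 3.14, 3.14, 3.14, 3.14].

## Interface

Orientations are given as [roll, pitch, yaw] about the fixed x, y, z axes, in that order (R = Rz(yaw) Ry(pitch) Rx(roll)).
In Python, from workcell import status, viewer, ticket, arm gives the robot as it stands. The module is installed in compiled form; this text tells all that it offers.
- The arm moves only by the tool carry_out, never from a script. Its argument "deltas" is a list of rows, each an object with "linear": the shift along the world's x, y, z in mm, a list of three; "roll": the turn about the world's z in rad; "grip": the finger opening in mm, from 0 to 85.4. In form: [{"linear": [dx, dy, dz], "roll": roll, "grip": grip}, ...]. A call has 1 to 5 rows; each row shifts and turns the commanded pose from where the row before left it; what a row does not reach is not made up. A row lasts 1/12 s, in which the tool goes at most 41.7 mm and 7.16 degrees, less where a joint would pass 70% of its speed; a pose out of reach is approached as far as the arm can. A call is refused whole if a number of a shift passes 41.7 or a number of a turn 0.125, either way. A call with a gripper value outside its range is refused whole. The fingers move at their own pace and stop on an object; the grip force is fixed at half the most. Time passes only in rows, so rows that do not move let the fingers close. It gives the time, the measured TCP pose, the force and the opening at its end, in the units of the state.
- status.state(): the state, without advancing time (a new reading comes with each control period).
- viewer.camera(name): name is "side" or "top"; returns the picture (480x640x3 uint8, red, green, blue); there is no depth.
- viewer.calibration(name): a dict with "fx", "fy", "cx", "cy" (pixels), "extrinsics" (4x4, takes a point from camera to world coordinates). Camera axes: x right, y up, looking along -z (the intrinsics and any distortion apply to the point x, -y, -z); pixel columns grow to the right and rows downward; lengths in m; the calibration is good to about 2 mm. A picture is of the moment at which its call begins. calibration takes no time and is no camera call.
- ticket.job_done(): hands the job in, once; it reports no verdict.
Trained networks look in the newest picture that a camera, given by its name, has taken for a name from the list of things; names that differ only in an ending like _2 or _b are one class to them, and where a whole thing is asked for, a point or a joint stands for the part that bears it (a point fixed in the world has none). Each returns a list of dicts, best first, with "conf" (0 to 1); they miss things now and then, are a little off and sometimes report something else, mostly with a low value. They report only what shows in the picture. A call takes as long as a camera call. They do not tell look-alikes from the thing itself.
- viewer.search_frame(camera, query): "rect" ([left, top, width, height] in pixels, round what is visible of it).
- viewer.trace(camera, query): "region" (480x640 bool, what is visible of it) and "rect" ([left, top, width, height] in pixels, round what is visible of it).
- viewer.tip_of(camera, query): "at" ([column, row] in pixels: a listed point, or the origin of a listed thing).
The state is a dict: "t": time; "qpos": joint angles; "joint_velocities": joint speeds; "joint_efforts": joint torques, N m; "position": TCP position; "orientation": TCP orientation; "contact_force": force on the tool from outside, world axes, zero at the start; "torque": the same for the moment, N m; "gripper_width": finger opening in m.
Only numpy, scipy, OpenCV 4.12 (cv2) and the standard library are available. Lean on these libraries where they do the work, as an engineer would, in place of code of your own. Each camera call takes 0.05 s, during which the arm holds its last target. There are 200 camera calls.

## Working session

There is one attempt and no reset: what is moved stays moved. The work goes in short steps, Python scripts to look and compute and a tool call to move; the robot and the scene stay as the last step left them, time stands still between calls to the robot, and variables do not carry over. Pictures are saved under pics/ and viewed, about 8 in all and at most 12, crops included, and the job is handed in when it is done.

Besides the shell and the picture viewer there is one more tool, called after "Call:" as a command line: name --argument value ..., lists and objects as JSON in quotes. carry_out: Moves the arm, as the interface text tells. Its arguments: {"type":"object","properties":{"deltas":{"type":"array"}},"required":["deltas"]}

```bash
mkdir -p pics; cat > h.py <<'E'
import numpy as np, cv2
from workcell import status, viewer, ticket, arm
def ray(cam,px):
    c=viewer.calibration(cam);E=np.array(c["extrinsics"])
    d=np.array([(px[0]-c["cx"])/c["fx"],-(px[1]-c["cy"])/c["fy"],-1.])
    return E[:3,3],E[:3,:3]@d
def atz(cam,px,z):
    o,d=ray(cam,px);return o+d*(z-o[2])/d[2]
def tri(a,pa,b,pb):
    o1,d1=ray(a,pa);o2,d2=ray(b,pb)
    s=np.linalg.lstsq(np.c_[d1,-d2],o2-o1,rcond=None)[0]
    p,q=o1+d1*s[0],o2+d2*s[1];return (p+q)/2,np.linalg.norm(p-q)
E
python3 - <<'E'
from h import *
np.set_printoptions(precision=4,suppress=True)
for c in("side","top"):
    im=viewer.camera(c);cv2.imwrite(f"pics/{c}0.png",im[...,::-1])
    print(c,{k:v for k,v in viewer.calibration(c).items() if k!='extrinsics'})
    for q in("green_top","yellow_first"):
        for r in viewer.tip_of(c,q): print(c,q,r["at"],r["conf"],atz(c,r["at"],.2))
        for r in viewer.search_frame(c,q): print(c,q,r["rect"],r["conf"])
s=status.state();print(s)
E
```

```text
side {'fx': 605.6508886237343, 'fy': 605.6508886237343, 'cx': 318.47965391789126, 'cy': 225.3565312336237}
side green_top [260.7, 135.2] 0.89 [0.5449 0.1932 0.2   ]
side green_top [238.9, 200.3] 0.62 [ 0.3701 -0.0374  0.2   ]
side green_top [223.7, 197.3, 28.6, 29.8] 0.82
side green_top [250.6, 134.8, 23.9, 23.3] 0.76Traceback (most recent call last):
  File "<stdin>", line 7, in <module>
ValueError: it knows: green_jar_mid, green_top
```

```bash
python3 - <<'E'
from h import *
np.set_printoptions(precision=4,suppress=True)
c="top"
im=viewer.camera(c);cv2.imwrite(f"pics/{c}0.png",im[...,::-1])
for q in("green_top","green_jar_mid"):
    for r in viewer.tip_of(c,q): print(c,q,r["at"],r["conf"],atz(c,r["at"],.2))
    for r in viewer.search_frame(c,q): print(c,q,r["rect"],r["conf"])
print(status.state())
E
```

```text
top green_top [184.1, 210.8] 0.7 [0.5465 0.1871 0.2   ]
top green_top [290.3, 295.7] 0.55 [ 0.3675 -0.0426  0.2   ]
top green_top [172.1, 199.7, 25.7, 23.1] 0.92
top green_top [281.2, 286.7, 23.7, 25.1] 0.71
top green_jar_mid [196.7, 224.5] 0.59 [0.5171 0.1592 0.2   ]
top green_jar_mid [194.2, 231.6, 15.5, 5.5] 0.62
{'t': 0.4, 'qpos': array([-1.2309,  0.4687, -0.0486,  1.5327,  0.0241,  1.141 , -0.0823]), 'joint_velocities': array([ 0.0021, -0.0031, -0.    , -0.0015, -0.0006,  0.0002, -0.0003]), 'joint_efforts': array([ -0.0005, -50.9543,  -0.0464, -23.7633,   0.0108,   0.0028,
         0.    ]), 'position': array([0.2433, 0.6296, 0.2452]), 'orientation': array([-3.1414, -0.    ,  2.7729]), 'contact_force': array([0.7139, 0.4759, 0.0961]), 'torque': array([ 0.0664,  0.0268, -0.0158]), 'gripper_width': 0.08518640217709125}
```

View pics/side0.png

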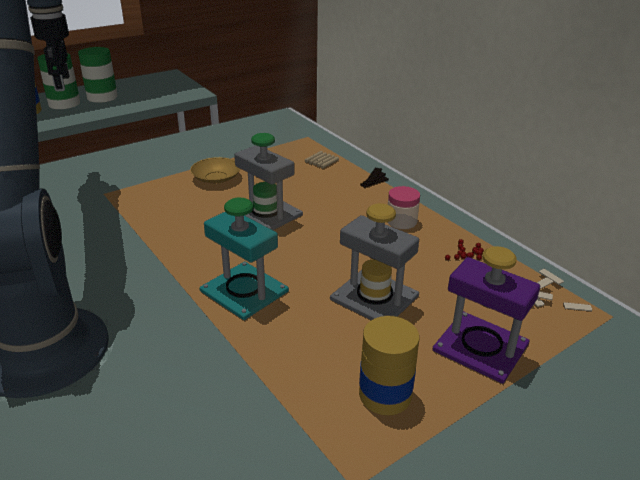

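View pics/top0.png

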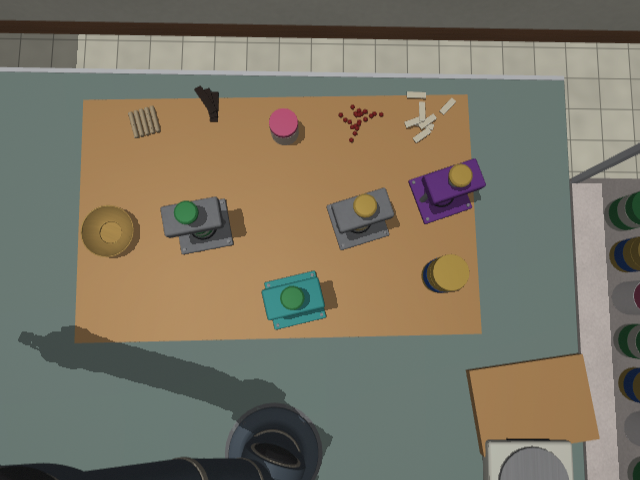

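The target is the grey stamp with the green knob: side about (263,140), top about (186,212). The green knob on the turquoise stamp, top (291,297), is the decoy. Next I'll refine the position.

```bash
python3 - <<'E'
from h import *
np.set_printoptions(precision=4,suppress=True)
P={}
for c,(u,v) in (("side",(263,140)),("top",(186,212))):
    viewer.camera(c)
    for r in viewer.tip_of(c,"green_top"):
        if np.hypot(r["at"][0]-u,r["at"][1]-v)<15: P[c]=r["at"]; print(c,r["at"],r["conf"],atz(c,r["at"],.2))
    im=cv2.imread(f"pics/{c}0.png").astype(int)
    m=(im[...,1]>im[...,2]+40)&(im[...,1]>im[...,0]+25); m=m.astype(np.uint8)
    n,l,st,ce=cv2.connectedComponentsWithStats(m)
    k=[i for i in range(1,n) if np.hypot(*(ce[i]-(u,v)))<8 and st[i][4]>30]
    for i in k: print(c,"blob",st[i],ce[i],atz(c,ce[i],.192)); P[c+"b"]=ce[i]
print(tri("side",P["side"],"top",P["top"]))
if "sideb" in P and "topb" in P: print("blob mid",tri("side",P["sideb"],"top",P["topb"]))
E
```

```text
side [263.0, 137.1] 0.74 [0.5441 0.1816 0.2   ]
side blob [251 133  23  12 192] [262.2604 137.9375] [0.5492 0.1944 0.192 ]
top [181.6, 209.2] 0.97 [0.5499 0.1926 0.2   ]
top blob [174 201  24  23 421] [185.4062 212.0594] [0.5453 0.1862 0.192 ]
(array([0.5511, 0.1942, 0.1936]), np.float64(0.00018768771773276934))
blob mid (array([0.5443, 0.1851, 0.1967]), np.float64(0.0003560496748517444))
```

Call:
carry_out --deltas '[{"linear":[10,-15,10],"roll":0,"grip":0},{"linear":[20,-30,10],"roll":0,"grip":0},{"linear":[20,-30,0],"roll":0,"grip":0},{"linear":[20,-30,0],"roll":0,"grip":0},{"linear":[20,-30,0],"roll":0,"grip":0}]'

```text
t: 1.02
position: [0.3347, 0.4924, 0.2663]
orientation: [3.141, 0.001, 2.772]
contact_force: [0.7, 0.6, -0.6]
gripper_width: 0.0257
```

Call:
carry_out --deltas '[{"linear":[20,-30,0],"roll":0,"grip":0},{"linear":[20,-30,0],"roll":0,"grip":0},{"linear":[20,-30,0],"roll":0,"grip":0},{"linear":[20,-30,0],"roll":0,"grip":0},{"linear":[20,-30,0],"roll":0,"grip":0}]'

```text
t: 1.43
position: [0.4344, 0.3421, 0.2662]
orientation: [3.141, 0.001, 2.772]
contact_force: [0.1, 0.1, 0.8]
gripper_width: -0.0003
```

Call:
carry_out --deltas '[{"linear":[20,-30,0],"roll":0,"grip":0},{"linear":[20,-30,0],"roll":0,"grip":0},{"linear":[20,-30,0],"roll":0,"grip":0},{"linear":[20,-25,0],"roll":0,"grip":0},{"linear":[10,-10,0],"roll":0,"grip":0}]'

```text
t: 1.85
position: [0.526, 0.2132, 0.2664]
orientation: [-3.141, 0.003, 2.765]
contact_force: [-0.1, -0.6, -0.0]
gripper_width: -0.0003
```

Call:
carry_out --deltas '[{"linear":[0,0,0],"roll":0,"grip":0},{"linear":[0,0,0],"roll":0,"grip":0},{"linear":[0,0,0],"roll":0,"grip":0}]'

```text
t: 2.1
position: [0.5225, 0.2204, 0.2656]
orientation: [3.141, -0.001, 2.774]
contact_force: [-0.4, 0.5, -0.2]
gripper_width: 0.0001
```

Call:
carry_out --deltas '[{"linear":[12,-17,0],"roll":0,"grip":0},{"linear":[11,-16,0],"roll":0,"grip":0},{"linear":[0,0,0],"roll":0,"grip":0},{"linear":[0,0,0],"roll":0,"grip":0}]'

```text
t: 2.43
position: [0.5459, 0.1871, 0.2654]
orientation: [3.141, -0.0, 2.773]
contact_force: [-0.1, 0.9, -0.3]
gripper_width: -0.0
```

```bash
python3 - <<'E'
from h import *
np.set_printoptions(precision=4,suppress=True)
s=status.state();print(s['position'],s['qpos'],s['contact_force'],arm.nose_length)
a=viewer.camera("side");b=viewer.camera("top")
f=lambda i,u,v:cv2.resize(i[v-50:v+50,u-65:u+65,::-1],None,fx=6,fy=6)[:300] if 0 else cv2.resize(i[v-50:v+50,u-65:u+65,::-1],(780,600))
x=np.hstack([cv2.resize(f(a,263,125),(400,308)),cv2.resize(f(b,186,212),(400,308))]);cv2.imwrite("pics/1.png",x)
E
```

```text
[0.5459 0.1871 0.2654] [-0.5352  0.2902  0.1657  1.7564 -0.0537  1.0994  0.8502] [-0.101   0.9185 -0.3381] 0.014
```

View pics/1.png

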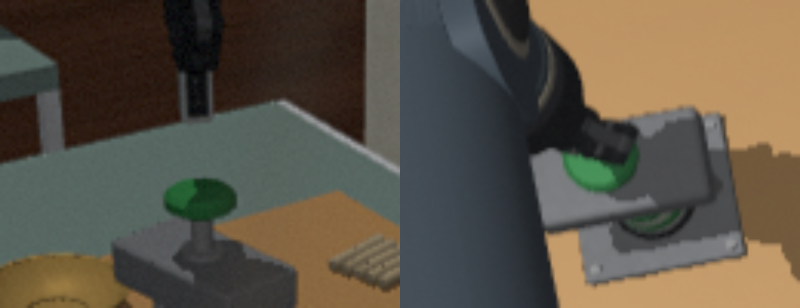

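```bash
python3 - <<'E'
from h import *
np.set_printoptions(precision=3,suppress=True)
p=status.state()['position']
for c,(u,v) in (("side",(263,125)),("top",(186,212))):
    k=viewer.calibration(c);E=np.linalg.inv(np.array(k["extrinsics"]));print(c,"cam",np.array(k["extrinsics"])[:3,3])
    for n,q in (("tip",p-[0,0,.014]),("tcp",p),("body",p+[0,0,.06]),("knob",np.array([p[0],p[1],.2])),("kaxis@.15",np.array([p[0],p[1],.15])),("base",np.array([p[0],p[1],0.01]))):
        x=E[:3,:3]@q+E[:3,3];w=np.array([k["cx"]+k["fx"]*x[0]/-x[2],k["cy"]-k["fy"]*x[1]/-x[2]])
        off=np.array([u-65,v-50]);print(n,w,"crop",(w-off)*400/130)
E
```

```text
side cam [-0.046 -0.898  0.743]
tip [260.976 113.833] crop [193.774 119.485]
tcp [260.718 107.651] crop [192.979 100.466]
body [259.577  80.336] crop [189.468  16.418]
knob [261.898 135.896] crop [196.61  187.373]
kaxis@.15 [262.761 156.542] crop [199.264 250.899]
base [265.006 210.272] crop [206.171 416.221]
top cam [ 0.336 -0.087  1.313]
tip [177.367 206.659] crop [173.438 137.412]
tcp [175.616 205.291] crop [168.049 133.205]
body [167.56  199.001] crop [143.262 113.851]
knob [183.417 211.382] crop [192.052 151.946]
kaxis@.15 [188.808 215.592] crop [208.64  164.898]
base [201.738 225.688] crop [248.425 195.962]
```

```bash
python3 - <<'E'
from h import *
b=viewer.camera("top");c=b[180:240,150:230,::-1]
c=cv2.resize(c,(800,600),interpolation=cv2.INTER_CUBIC);c=np.clip(c.astype(float)*1.6,0,255).astype(np.uint8)
cv2.drawMarker(c,(274,267),(0,0,255),0,20,2);cv2.drawMarker(c,(334,314),(255,0,0),0,20,2)
cv2.imwrite("pics/2.png",c)
E
```

```text
(no output)
```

View pics/2.png

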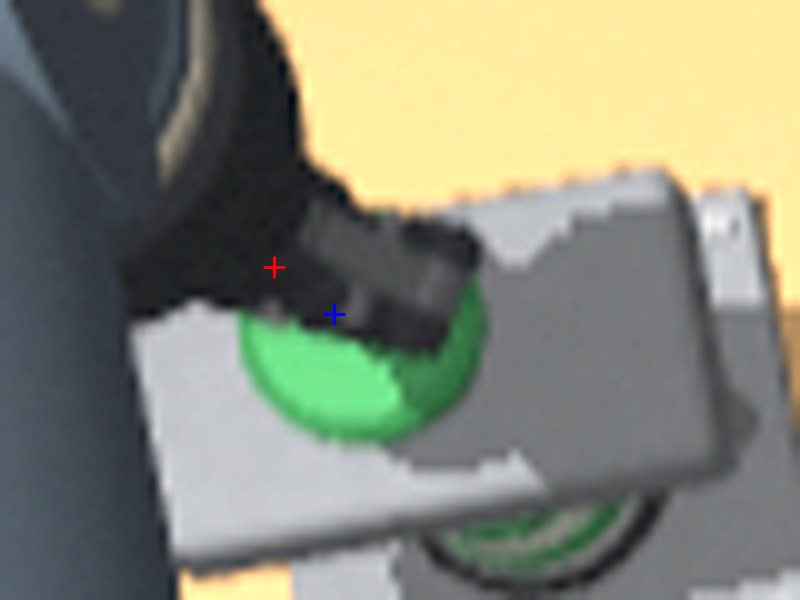

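The closed fingers are above the green knob. The dark part at the right in the top view lies along the jaw direction, so it is the knuckle. In the side view the tip sits at the projected pixel (197,120 seen, 194,119 expected). Descending.

Call:
carry_out --deltas '[{"linear":[-1,-2,-15],"roll":0,"grip":0},{"linear":[0,0,-20],"roll":0,"grip":0},{"linear":[0,0,-12],"roll":0,"grip":0},{"linear":[0,0,0],"roll":0,"grip":0},{"linear":[0,0,0],"roll":0,"grip":0}]'

```text
t: 3.0
position: [0.5445, 0.1857, 0.218]
orientation: [-3.141, -0.001, 2.775]
contact_force: [0.6, -0.0, 0.7]
gripper_width: -0.0
```

Call:
carry_out --deltas '[{"linear":[0,0,-4],"roll":0,"grip":0},{"linear":[0,0,-4],"roll":0,"grip":0},{"linear":[0,0,0],"roll":0,"grip":0},{"linear":[0,0,0],"roll":0,"grip":0}]'

```text
t: 3.33
position: [0.5458, 0.1853, 0.2111]
orientation: [3.14, 0.001, 2.773]
contact_force: [0.3, 1.4, 2.2]
gripper_width: -0.0001
```

Contact: 2.2 N at z 0.211. Now on towards the halfway stop.

Call:
carry_out --deltas '[{"linear":[0,0,-4],"roll":0,"grip":0},{"linear":[0,0,-4],"roll":0,"grip":0},{"linear":[0,0,-3],"roll":0,"grip":0},{"linear":[0,0,0],"roll":0,"grip":0},{"linear":[0,0,0],"roll":0,"grip":0}]'

```text
t: 3.75
position: [0.5455, 0.1849, 0.1994]
orientation: [3.141, 0.0, 2.773]
contact_force: [0.5, 1.6, 3.0]
gripper_width: -0.0001
```

Call:
carry_out --deltas '[{"linear":[0,0,-1],"roll":0,"grip":0},{"linear":[0,0,0],"roll":0,"grip":0},{"linear":[0,0,0],"roll":0,"grip":0}]'

```text
t: 4.0
position: [0.5455, 0.1848, 0.1985]
orientation: [3.141, 0.0, 2.773]
contact_force: [1.5, 1.8, 3.0]
gripper_width: -0.0001
```

Call:
carry_out --deltas '[{"linear":[0,0,-1],"roll":0,"grip":0},{"linear":[0,0,0],"roll":0,"grip":0},{"linear":[0,0,0],"roll":0,"grip":0}]'

```text
t: 4.25
position: [0.5456, 0.1849, 0.1979]
orientation: [3.141, 0.0, 2.773]
contact_force: [0.4, 1.8, 5.1]
gripper_width: -0.0003
```

Call:
carry_out --deltas '[{"linear":[0,0,-0.5],"roll":0,"grip":0},{"linear":[0,0,0],"roll":0,"grip":0},{"linear":[0,0,0],"roll":0,"grip":0},{"linear":[0,0,0],"roll":0,"grip":0},{"linear":[0,0,0],"roll":0,"grip":0}]'

```text
t: 4.67
position: [0.5456, 0.1849, 0.1979]
orientation: [3.14, 0.001, 2.773]
contact_force: [-0.1, 2.0, 8.1]
gripper_width: 0.0002
```

Call:
carry_out --deltas '[{"linear":[0,0,0],"roll":0,"grip":0},{"linear":[0,0,0],"roll":0,"grip":0},{"linear":[0,0,0],"roll":0,"grip":0},{"linear":[0,0,0],"roll":0,"grip":0},{"linear":[0,0,0],"roll":0,"grip":0}]'

```text
t: 5.08
position: [0.5456, 0.1849, 0.1978]
orientation: [3.14, 0.001, 2.773]
contact_force: [-0.4, 1.5, 8.2]
gripper_width: -0.0003
```

Call:
carry_out --deltas '[{"linear":[0,0,0],"roll":0,"grip":0},{"linear":[0,0,0],"roll":0,"grip":0},{"linear":[0,0,0],"roll":0,"grip":0},{"linear":[0,0,0],"roll":0,"grip":0},{"linear":[0,0,0],"roll":0,"grip":0}]'

```text
t: 5.5
position: [0.5456, 0.1849, 0.1979]
orientation: [3.14, 0.001, 2.773]
contact_force: [-1.3, 1.6, 8.4]
gripper_width: -0.0001
```

Call:
carry_out --deltas '[{"linear":[0,0,-5],"roll":0,"grip":0},{"linear":[0,0,-5],"roll":0,"grip":0},{"linear":[0,0,-3],"roll":0,"grip":0},{"linear":[0,0,0],"roll":0,"grip":0},{"linear":[0,0,0],"roll":0,"grip":0}]'

```text
t: 5.92
position: [0.5458, 0.1849, 0.1853]
orientation: [3.14, 0.001, 2.773]
contact_force: [-2.6, 2.4, 12.5]
gripper_width: -0.0001
```

Call:
carry_out --deltas '[{"linear":[0,0,-1],"roll":0,"grip":0},{"linear":[0,0,0],"roll":0,"grip":0},{"linear":[0,0,0],"roll":0,"grip":0}]'

```text
t: 6.17
position: [0.5458, 0.1849, 0.1845]
orientation: [3.14, 0.001, 2.773]
contact_force: [-1.2, 0.4, 10.9]
gripper_width: -0.0003
```

Call:
carry_out --deltas '[{"linear":[0,0,-1],"roll":0,"grip":0},{"linear":[0,0,0],"roll":0,"grip":0},{"linear":[0,0,0],"roll":0,"grip":0},{"linear":[0,0,0],"roll":0,"grip":0}]'

```text
t: 6.5
position: [0.5458, 0.185, 0.1838]
orientation: [3.14, 0.001, 2.773]
contact_force: [-1.9, 1.1, 11.5]
gripper_width: -0.0002
```

Call:
carry_out --deltas '[{"linear":[0,0,5],"roll":0,"grip":0},{"linear":[0,0,10],"roll":0,"grip":0},{"linear":[0,0,10],"roll":0,"grip":0},{"linear":[0,0,15],"roll":0,"grip":0},{"linear":[0,0,20],"roll":0,"grip":0}]'

```text
t: 6.92
position: [0.5435, 0.1832, 0.2404]
orientation: [-3.137, -0.004, 2.772]
contact_force: [0.2, 0.8, -0.0]
gripper_width: -0.0002
```

Call:
carry_out --deltas '[{"linear":[-10,20,20],"roll":0,"grip":0},{"linear":[-20,30,20],"roll":0,"grip":0},{"linear":[-20,30,0],"roll":0,"grip":0},{"linear":[-15,20,0],"roll":0,"grip":0},{"linear":[0,0,0],"roll":0,"grip":0}]'

```text
t: 7.33
position: [0.4755, 0.2894, 0.2811]
orientation: [-3.141, -0.004, 2.782]
contact_force: [-0.1, 1.1, -0.6]
gripper_width: -0.0003
```

Call:
carry_out --deltas '[{"linear":[-10,20,0],"roll":0,"grip":0},{"linear":[-20,30,0],"roll":0,"grip":0},{"linear":[-10,20,0],"roll":0,"grip":0},{"linear":[0,0,0],"roll":0,"grip":0},{"linear":[0,0,0],"roll":0,"grip":0}]'

```text
t: 7.75
position: [0.4393, 0.3544, 0.2806]
orientation: [-3.138, -0.001, 2.775]
contact_force: [0.6, -0.2, 0.2]
gripper_width: -0.0004
```

```bash
python3 - <<'E'
from h import *
s=status.state();print(s['t'],s['position'],s['contact_force'],s['joint_velocities'])
a=viewer.camera("side");b=viewer.camera("top")
ref=cv2.imread("pics/side0.png")
f=lambda i,u,v:cv2.resize(i[v-50:v+50,u-33:u+33],(264,400))
x=np.hstack([f(ref,263,175),f(a[...,::-1],263,175),f(b[...,::-1],195,215)]);cv2.imwrite("pics/3.png",x)
E
```

```text
7.75 [0.43927517 0.35440424 0.28063522] [ 0.63783788 -0.24056481  0.1849885 ] [ 0.02701488 -0.00565746  0.04343236  0.00282967  0.00796801 -0.00175576
  0.00187676]
```

View pics/3.png

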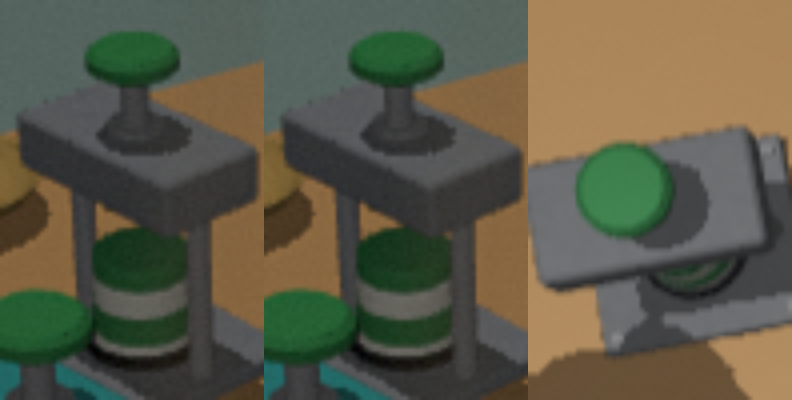

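Side view: the green knob is back at its starting height, the jar is unchanged in its nest, and the arm is clear. Handing in.

```bash
python3 -c "
from workcell import ticket
print(ticket.job_done())"
```

```text
the job is handed in; nothing more can be done
None
```

I stamped the jar under the green knob and handed the job in; it reported no verdict. The last move ended at 7.75 s of the 32 s allowed.

- **Halfway stop:** I pressed with closed fingers and held for about 1.25 s at TCP height 0.198 m. The force rose from 5 to 8 N there with no further travel, which confirms the stop.
- **Full press:** I pressed a further 14.1 mm, to TCP height 0.184 m, and stayed near the bottom for about half a second. That matches the 14 mm second stroke.
- **Release:** I lifted straight up and moved the arm clear.

**Last checks:** The side picture shows the green knob at its starting height and the jar upright and unmoved in its nest. The force on the tool is near zero. The arm never went near the yellow stamp, but I did not re-check its knob in the final pictures.

**Disagreements:**
- At the bottom the force read 11–12.5 N, a little under the 13 N stated for fully down, and I saw no clear rise at the end stop. My evidence for full depth is therefore the travel.
- The network's knob points scattered by about 1 cm, so I used the colour-blob and outline centres from the two views instead.
- The first approach stopped about 40 mm short and I corrected it before pressing.

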